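Gauge the wax level of a candle to the first slip of the clutch

TASK

Push the slide with the candle on it fully home under the depth gauge. Then turn the black clutch knob on top of the gauge clockwise until the foot bears on the wax and the clutch slips for the first time, and stop there at once, leaving the foot down on the wax and the knob free; drive it by the clutch knob only, so that the wax is not pressed too hard. Leave the other candles, the lid and the carton alone.

Things in the scene. Friction and masses are not known exactly. Their poses are not given: they have to be found in the camera images.
- gauge: green bench depth gauge, fixed: base 325 x 130 x 18 mm, a column 56 mm deep at x = +87 mm, an arm with a vertical screw. Origin on the table straight under the screw axis; z up; its level +x axis is the direction in which the slide is pushed home. Column and arm end 177 mm up. On the axis above the arm: dark dial (60 mm diameter, 178-184 mm up), bare neck, black clutch knob (202-226 mm up)
- slide (a joint): travel of the slide in m along the gauge's +x: 0 fully out (its start), 0.090 fully home against its stop. It slides stiffly (about 2.5 N plus slight viscous drag) and stays where it is left; move it smoothly, as the candle only stands in a ring of six stubs 10 mm high
- push_plate (a point): middle of the slide's upright push plate, 60 mm above the table. The plate is 10 mm thick along the gauge's x and 60 mm wide; its top edge has a red cap 14 mm thick, 81 mm above the table. Push its outer face (away from the candle) along the gauge's +x. It stands 109.5 mm from the candle's centre; the slide's floor under it is 30 mm above the table and ends 5 mm outside the plate
- knob_grip (a point): centre of the black clutch knob, half-way up (214 mm above the table), on the screw axis. Round, 32 mm diameter, 24 mm tall: can be gripped at any yaw from above. Clockwise from above lowers the foot 20 mm a turn; the knob keeps its height, and the screw stays put when let go. Needs about 3 to 5.3 rad in all, in several grasps. It drives the screw through a drag clutch
- dial_top (a point): centre of the dial's top face (184 mm up), on the screw axis under the knob; fixed point. Knob and dial each carry a yellow line, one above the other at the start; they turn together until the clutch slips, then the knob turns and the dial stands still: stop within 30 degrees of that. Turning the dial or neck bypasses the clutch and crushes the wax
- foot_guide (a point): lower end of the steel bush under the arm, 141 mm up, out of which the spindle with its round foot (13 mm diameter) comes straight down. Torque on the knob: about 0.05 N m with the foot in the air, rising within about 0.2 rad once it meets the wax, then level at about 0.10 N m while the clutch slips; the foot then presses with about 15 N. The wax bears 20 N
- candle: candle in a printed tumbler on the slide: 82 mm diameter at the rim, 72 mm at the bottom, 92 mm tall, about 0.55 kg; origin at the centre of its underside, 30 mm above the table. The wax is 7 mm below the rim, and the foot starts 2 to 8 mm above the rim. With the slide home the wick stands 18 mm short of the screw axis, so the foot lands on the wax beside it
- board: brown board 240 x 160 x 6 mm with two finished candles on it; origin under its centre
- candle_b: finished candle on the board, 82 mm diameter, 92 mm tall, to be left alone; origin at the centre of its underside
- candle_c: finished green candle on the board, same size, to be left alone; origin at the centre of its underside
- lid: loose wooden lid, 82 mm diameter, 13 mm thick, lying on the table, to be left alone; origin under its centre
- carton: small carton 90 x 70 x 50 mm on the table, to be left alone; origin under its centre

How it is judged:
By the outcome, as a careful person would: the job done as asked, in the order asked, and still so for the second after the job is handed in, with the robot touching nothing.
It also fails if it takes over 69 s, if anything falls off the work surface, if the arm or the gripper's body presses on something with over 40 N, if the wrist force passes 120 N, or if a joint passes its speed limit or range.

ROBOT

A 6-joint arm with a two-finger parallel gripper is mounted at the origin on the work surface. World frame = base frame: x ahead of the robot, y to its left, z up, the work surface at z = 0. Lengths are in mm, angles in rad, forces in N, time in s.
With the tool pointing down it reaches from about 275 to 1000 mm from the base axis. Payload 8.4 kg.
Tool frame: the origin (TCP) lies at the very end of the fingers, on their centre line; the grasp point (between the pads) lies 19 mm behind it; x points along the fingers, y is the direction in which the jaws open and shut, and the axes are right-handed (so a half turn about x gives the same grasp; the last joint's range is limited). The gripper opens to 85 mm and grips with 20 to 120 N. Pads are 22 mm wide; open, the fingers measure 114 mm over their backs; the gripper's body (76 mm by 85 mm) begins 54 mm behind the grasp point. The pads swing forward as they close: fully open they stand 13 mm farther back than shut.
Start: joints at [-1.333, 0.353, 1.633, -0, 1.155, -0.002], TCP at [148.441, -607.119, 231.281] pointing down, gripper open.
Joint ranges: [-2.63, 2.63], [-0.92, 2.1], [0.06, 2.66], [-1.3, 4.44], [0, 2.69], [-3.02, 3.02]. Speed limits (rad/s): [2.22, 2.22, 2.79, 3.14, 3.14, 3.14].

INTERFACE

Orientations are given as [roll, pitch, yaw] about the fixed x, y, z axes, in that order (R = Rz(yaw) Ry(pitch) Rx(roll)).
In Python, from rig import r, grab_frame, camera_params, sign_off gives the robot as it stands.
- The arm moves only by the tool drive_tool, never from a script. Its argument "rows" is one flat list of numbers, 7 for each row, row after row: the shift along the tool's x, y, z in mm, then the turn, a rotation vector about the tool's x, y, z in degrees, then the opening in per cent of the stroke, from 0 (shut) to 100 (fully open). In form: [x, y, z, rx, ry, rz, fingers, x, y, z, rx, ry, rz, fingers, ...]. A call has 1 to 10 rows; each row is the pose to reach, as a shift and turn from the pose measured when the call began, along the tool's axes at that moment; what a row does not reach only later rows make up. A row lasts 1/8 s, in which the tool goes at most 62.5 mm and 10.7 degrees, less where a joint would pass 70% of its speed; a pose out of reach is approached as far as the arm can. A call with a gripper value outside its range is refused whole. The fingers move at their own pace and stop on an object; "newtons" is the grip in N (left out, the last holds). Time passes only in rows, so rows that repeat a pose let the fingers close. It gives the time, the measured TCP pose, the force and the opening at its end, in the units of the state.
- r.sense(): the state, without advancing time (a new reading comes with each control period).
- grab_frame(name): name is "scene" or "top"; returns the picture (420x560x3 uint8, red, green, blue); there is no depth.
- camera_params(name): a dict with "vertical_fov" (degrees; the focal length in pixels is half the picture's height over the tangent of half this angle, whatever the lens; pixels are square), "cx", "cy" (the principal point, pixels), "pose" (4x4, takes a point from camera to world coordinates). Camera axes: x right, y down, z forward; pixel columns grow to the right and rows downward; lengths in mm; the calibration is good to about 2 mm. A picture is of the moment at which its call begins. camera_params takes no time and is no camera call.
- sign_off(): hands the job in, once; it reports no verdict.
The state is a dict: "clock": time; "qpos": joint angles; "qvel": joint speeds; "joint_efforts": joint torques, N m; "eef_pos": TCP position; "tcp_rot": TCP orientation; "contact_force": force on the tool from outside, world axes, zero at the start; "wrist_torque": the same for the moment, N m; "opening": opening from 0.0 (shut) to 1.0 (fully open).
Only numpy, scipy, OpenCV 4.12 (cv2) and the standard library are available. Lean on these libraries where they do the work, as an engineer would, in place of code of your own. Each camera call takes 0.05 s, during which the arm holds its last target.

## Working session

There is one attempt and no reset: what is moved stays moved. The work goes in short steps, Python scripts to look and compute and a tool call to move; the robot and the scene stay as the last step left them, time stands still between calls to the robot, and variables do not carry over. Pictures are saved under pics/ and viewed, and the job is handed in when it is done.

Besides the shell and the picture viewer there is one more tool, called as name(argument=value, ...), one argument or row to a line, values as JSON. drive_tool: Moves the arm, as the interface text tells. Its arguments: {"type":"object","properties":{"rows":{"type":"array","items":{"type":"number"}},"newtons":{"type":"number"}},"required":["rows"]}

```bash
mkdir -p pics; ls; python3 - <<'E'
from rig import r, grab_frame, camera_params
import cv2
for n in ("scene","top"):
    im=grab_frame(n); cv2.imwrite(f"pics/{n}0.png",im[:,:,::-1]); print(n,camera_params(n))
print(r.sense())
E
```

```text
pics
scene {'vertical_fov': 43.97378223293137, 'cx': 287.4129078027663, 'cy': 214.41499777245897, 'pose': array([[ 5.27408735e-01,  5.23582008e-01, -6.69105304e-01,
         1.45930186e+03],
       [ 8.49484714e-01, -3.38587801e-01,  4.04640609e-01,
        -5.75167439e+02],
       [-1.46883512e-02, -7.81805719e-01, -6.23349076e-01,
         1.02726881e+03],
       [ 0.00000000e+00,  0.00000000e+00,  0.00000000e+00,
         1.00000000e+00]])}
top {'vertical_fov': 43.159793553697675, 'cx': 278.8882703816925, 'cy': 208.2267592120045, 'pose': array([[-2.30548842e-02, -9.88132468e-01,  1.51864075e-01,
         2.45209931e+02],
       [-9.99584166e-01,  2.54155328e-02,  1.36214965e-02,
        -2.23486851e+01],
       [-1.73195493e-02, -1.51486883e-01, -9.88307522e-01,
         1.83105851e+03],
       [ 0.00000000e+00,  0.00000000e+00,  0.00000000e+00,
         1.00000000e+00]])}
{'clock': 0.1, 'qpos': array([-1.33336808e+00,  3.53575449e-01,  1.63406275e+00,  1.32447484e-05,
        1.15521224e+00, -2.43150139e-03]), 'qvel': array([ 0.00025111, -0.00079171, -0.00133888,  0.00019631, -0.00104149,
       -0.00130107]), 'joint_efforts': array([-3.46677289e-04, -6.06358194e+01, -3.42820787e+01, -7.42552447e-05,
        3.97061187e-03, -5.01472229e-06]), 'eef_pos': array([ 148.36201546, -606.68971193,  230.63763124]), 'tcp_rot': array([-1.58285605,  1.56953848,  1.798591  ]), 'contact_force': array([-0.26638723, -0.91142461,  0.36726798]), 'wrist_torque': array([ 0.04732628, -0.02536617,  0.00369369]), 'opening': 0.9999368215520347}
```

View pics/scene0.png

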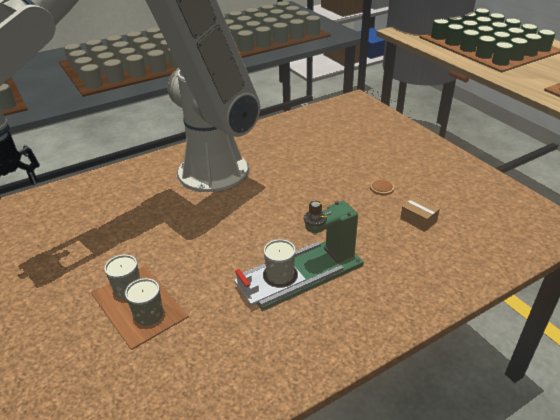

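View pics/top0.png

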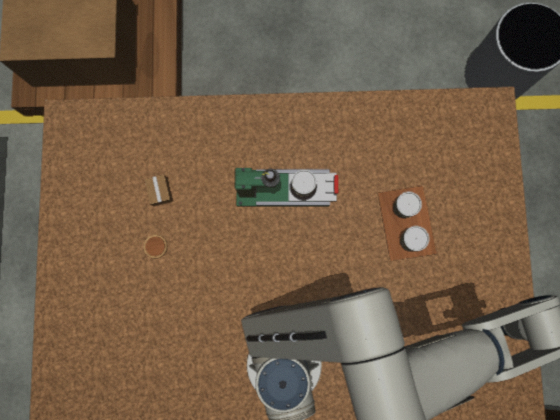

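The scene view shows the gauge with the knob near (315,206), the red cap near (243,277) and the candle near (280,260). In the top view the knob is near (270,175) and the red cap near (336,184). I'll enlarge both and measure.

```bash
cat > h.py <<'E'
import numpy as np, cv2
from rig import camera_params
P={}
def cam(n):
    if n not in P:
        c=camera_params(n); P[n]=(210/np.tan(np.radians(c['vertical_fov'])/2),c['cx'],c['cy'],np.array(c['pose']))
    return P[n]
def ray(n,u,v):
    f,cx,cy,T=cam(n); d=T[:3,:3]@np.array([(u-cx)/f,(v-cy)/f,1]); return T[:3,3],d/np.linalg.norm(d)
def onz(n,u,v,z):
    o,d=ray(n,u,v); return o+d*(z-o[2])/d[2]
def two(a,b):
    (o1,d1),(o2,d2)=ray('scene',*a),ray('top',*b)
    s=np.linalg.lstsq(np.c_[d1,-d2],o2-o1,rcond=None)[0]
    p,q=o1+s[0]*d1,o2+s[1]*d2; return (p+q)/2,np.linalg.norm(p-q)
def proj(n,p):
    f,cx,cy,T=cam(n); c=T[:3,:3].T@(np.asarray(p,float)-T[:3,3]); return np.array([f*c[0]/c[2]+cx,f*c[1]/c[2]+cy])
E
python3 - <<'E'
import cv2,numpy as np
from h import *
a=cv2.imread('pics/scene0.png');b=cv2.imread('pics/top0.png')
cv2.imwrite('pics/sc.png',cv2.resize(a[190:310,225:375],None,fx=5,fy=5,interpolation=cv2.INTER_CUBIC))
cv2.imwrite('pics/tc.png',cv2.resize(b[155:220,225:350],None,fx=6,fy=6,interpolation=cv2.INTER_CUBIC))
for n,im in(('scene',a),('top',b)):
    B,G,R=[im[...,i].astype(int) for i in range(3)]
    m=((R>130)&(G<60)&(B<60)).astype(np.uint8)
    k,l,s,c=cv2.connectedComponentsWithStats(m)
    for i in range(1,k):
        if s[i,4]>15: print(n,'red',s[i],c[i],onz(n,*c[i],81),cv2.minAreaRect(np.argwhere(l==i)[:,::-1].astype(np.float32)))
E
```

```text
top red [334 176   4  17  52] [335.96153846 183.94230769] [ 591.54294524 -191.42080691   81.        ] ((335.5, 184.0), (16.0, 3.0), 90.0)
```

```bash
true
```

```text
(no output)
```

View pics/sc.png

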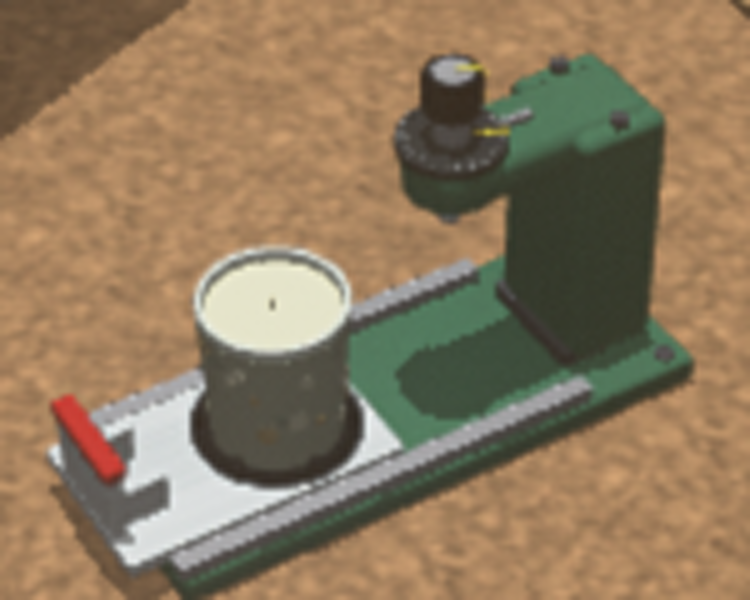

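View pics/tc.png

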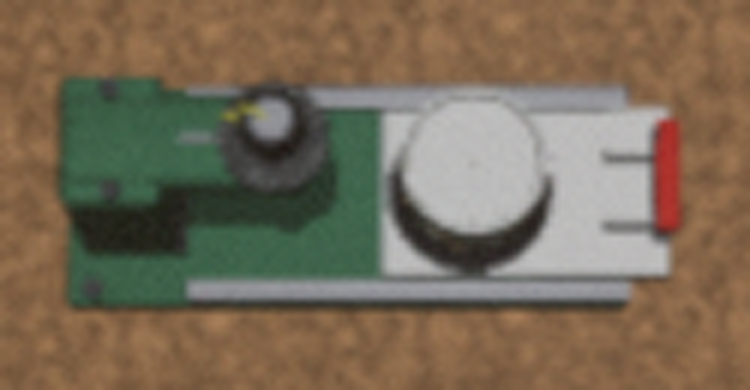

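Knob top disk at about (315,204) scene and (270,175) top. The red cap's ends are visible, and the yellow lines point towards the column. Next come the sub-pixel centres.

```bash
python3 - <<'E'
import cv2,numpy as np
from h import *
ims={'scene':cv2.imread('pics/scene0.png'),'top':cv2.imread('pics/top0.png')}
def cen(n,box,f,show=0):
    x0,y0,x1,y1=box; s=8
    im=cv2.resize(ims[n][y0:y1,x0:x1],None,fx=s,fy=s,interpolation=cv2.INTER_LINEAR)
    hsv=cv2.cvtColor(im,cv2.COLOR_BGR2HSV).astype(int)
    m=f(hsv[...,0],hsv[...,1],hsv[...,2]).astype(np.uint8)
    k,l,st,c=cv2.connectedComponentsWithStats(m); i=1+np.argmax(st[1:,4])
    pts=cv2.findContours((l==i).astype(np.uint8),cv2.RETR_EXTERNAL,cv2.CHAIN_APPROX_NONE)[0][0]
    g=lambda p:(np.array(p)+.5)/s-.5+[x0,y0]
    return g(c[i]),st[i,4]/s/s,cv2.minAreaRect(pts),cv2.fitEllipse(pts),g,pts
red=lambda h,s,v:((h<8)|(h>172))&(s>130)&(v>80)
rs=cen('scene',(230,260,256,290),red); rt=cen('top',(325,165,345,200),red)
print('red',rs[0],rs[1],rt[0],rt[1],two(rs[0],rt[0]))
print(' onz74 scene',onz('scene',*rs[0],79),'top',onz('top',*rt[0],81))
for n,q in(('scene',rs),('top',rt)):
    bx=q[4](cv2.boxPoints(q[2])); print(n,[np.round(onz(n,*p,81)[:2],1) for p in bx])
wax=lambda h,s,v:(v>150)
for n,box in(('scene',(262,238,298,264)),('top',(290,168,318,198))):
    q=cen(n,box,lambda h,s,v:(v>170)&(s<60) if n=='top' else (v>170)); 
    c=q[4](q[3][0]); print('wax',n,c,q[0],q[3][1],onz(n,*c,122 if n=='top' else 115))
kn=lambda h,s,v:(v>110)&(s<60)
for n,box in(('scene',(307,198,323,212)),('top',(264,168,276,181))):
    q=cen(n,box,kn); print('knob',n,q[0],q[1],q[3][:2],onz(n,*q[0],226))
E
```

```text
red [242.05300211 277.10534819] 99.734375 [336.04319775 183.99800871] 73.5625 (array([ 592.80545759, -191.23973288,   75.78629328]), np.float64(2.08670863367469))
 onz74 scene [ 596.16698756 -191.59189974   79.        ] top [ 591.34559043 -191.68649885   81.        ]
scene [array([ 566.2, -199.2]), array([ 561.5, -183.4]), array([ 628.6, -184.9]), array([ 632.6, -200.2])]
top [array([ 624.6, -184.9]), array([ 624.4, -199.7]), array([ 559.5, -197.7]), array([ 559.7, -183. ])]
wax scene [278.54746246 248.20289326] [278.5635764  248.88435056] (184.6826629638672, 278.5911560058594) [587.38173781 -76.76690264 115.        ]
wax top [303.45681667 181.83621693] [303.45877496 181.83116908] (167.60350036621094, 171.47344970703125) [593.28359324 -81.36589786 122.        ]
knob scene [314.74228821 203.53896179] 33.9375 ((66.00884246826172, 47.259395599365234), (45.68448257446289, 62.95292663574219)) [599.27526418  26.48005643 226.        ]
knob top [269.7227077 174.3370694] 30.84375 ((49.1725959777832, 54.161216735839844), (48.22991943359375, 50.91239547729492)) [598.48538551  25.64666678 226.        ]
```

```bash
cat >> h.py <<'E'
from scipy.spatial.transform import Rotation as Ro
def cur():
    from rig import r
    s=r.sense(); return s,Ro.from_euler('xyz',s['tcp_rot'])
def togo(p,R):
    s,C=cur(); return np.round(C.inv().apply(np.array(p)-s['eef_pos']),1), np.round((C.inv()*R).as_rotvec(degrees=True),1)
def down(yaw): # tool x down, tool y at heading yaw (deg, world)
    y=np.array([np.cos(np.radians(yaw)),np.sin(np.radians(yaw)),0]); x=np.array([0,0,-1.]); return Ro.from_matrix(np.c_[x,y,np.cross(x,y)])
E
python3 - <<'E'
from h import *
s,C=cur(); print(C.as_matrix().round(3))
for y in (-1.4,178.6): print(togo([592.5,-245,235],down(y)))
E
```

```text
[[-0.     0.238 -0.971]
 [ 0.001 -0.971 -0.238]
 [-1.    -0.001 -0.   ]]
(array([  -4. , -245.8, -517.3]), array([-74.9,  -0. ,   0.1]))
(array([  -4. , -245.8, -517.3]), array([1.051e+02, 1.000e-01, 1.000e-01]))
```

drive_tool(
  rows=[-1,-25,-52,-7.5,0,0,0,-1,-50,-104,-15,0,0,0,-1,-74,-155,-22.5,0,0,0,-2,-98,-207,-30,0,0,0,-2,-123,-259,-37.5,0,0,0,-2,-148,-310,-45,0,0,0,-3,-172,-362,-52.5,0,0,0,-3,-197,-414,-60,0,0,0,-4,-221,-466,-67.5,0,0,0,-4,-246,-517,-74.9,0,0,0],
)

```text
clock: 1.35
eef_pos: [593.3, -243.5, 234.7]
tcp_rot: [-2.648, 1.569, 2.045]
contact_force: [0.9, -0.6, 0.8]
opening: 0.003
```

```bash
python3 - <<'E'
from h import *
s,C=cur(); print(C.as_matrix().round(3),s['qpos'].round(3))
print(togo([593.3,-235,56],down(-1.4)))
E
```

```text
[[-0.001  1.    -0.019]
 [ 0.001 -0.019 -1.   ]
 [-1.    -0.001 -0.001]] [-3.920e-01  3.760e-01  1.592e+00  1.000e-03  1.175e+00 -3.730e-01]
(array([ 1.787e+02, -1.000e-01, -8.300e+00]), array([ 0.3, -0.1,  0. ]))
```

drive_tool(
  rows=[40,0,0,0,0,0,0,85,0,0,0,0,0,0,130,0,0,0,0,0,0,165,0,0,0.3,0,0,0,179,0,0,0.3,0,0,0,179,0,0,0.3,0,0,0],
)

```text
clock: 2.1
eef_pos: [592.9, -243.2, 55.2]
tcp_rot: [-2.278, 1.568, 2.41]
contact_force: [-0.1, 0.2, 0.4]
opening: 0.001
```

```bash
python3 - <<'E'
from rig import grab_frame
import cv2
for n,(x,y,X,Y),s in(("scene",(180,180,340,310),4),("top",(225,140,385,240),4)):
    im=grab_frame(n)[y:Y,x:X,::-1]; cv2.imwrite(f"pics/{n}1.png",cv2.resize(im,None,fx=s,fy=s,interpolation=cv2.INTER_CUBIC))
E
```

```text
(no output)
```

View pics/scene1.png

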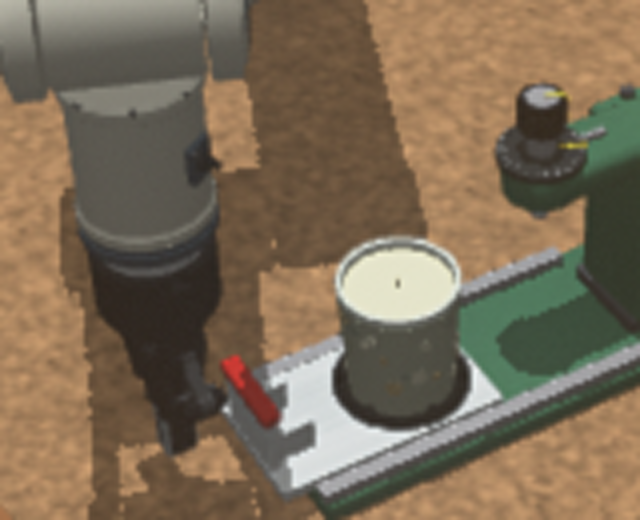

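The closed fingers stand in front of the red-capped plate (cap at (250,390) in the crop), lined up with its middle. I'll approach gently.

drive_tool(
  rows=[0,0,-4,0,0,0,0,0,0,-10,0,0,0,0,0,0,-16,0,0,0,0,0,0,-22,0,0,0,0,0,0,-26,0,0,0,0,0,0,-29,0,0,0,0,0,0,-32,0,0,0,0,0,0,-35,0,0,0,0,0,0,-38,0,0,0,0,0,0,-40,0,0,0,0],
)

```text
clock: 3.45
eef_pos: [595.1, -203.9, 57.0]
tcp_rot: [1.603, 1.57, 0.008]
contact_force: [-0.8, -2.1, 0.5]
opening: -0.0
```

```bash
python3 - <<'E'
from h import *
s,C=cur(); print(C.as_matrix().round(4),s['qpos'].round(3), s['contact_force'],s['eef_pos'])
u=np.array([.026,.9997,0])
print(togo(np.array([593.8,-203.9,56])+85*u,down(-1.5)))
E
```

```text
[[ 0.0011  0.9997 -0.0243]
 [ 0.     -0.0243 -0.9997]
 [-1.      0.0011 -0.    ]] [-3.330e-01  5.600e-01  1.747e+00  1.000e-03  8.330e-01 -3.090e-01] [-0.81079269 -2.14876689  0.50506449] [ 595.13552347 -203.89506152   57.0229774 ]
(array([  1. ,  -1.2, -85. ]), array([ 0.1, -0. , -0.1]))
```

drive_tool(
  rows=[0,0,-3,0,0,0,0,0,0,-8,0,0,0,0,0,0,-14,0,0,0,0,0,-0.5,-21,0,0,0,0,0,-0.5,-28,0,0,0,0,0,-0.5,-35,0,0,0,0,1,-1,-42,0,0,0,0,1,-1,-49,0,0,0,0,1,-1,-54,0,0,0,0,1,-1,-58,0,0,0,0],
)

```text
clock: 4.7
eef_pos: [595.6, -145.6, 56.1]
tcp_rot: [1.557, 1.57, -0.038]
contact_force: [0.9, -2.7, 0.9]
opening: -0.002
```

drive_tool(
  rows=[0,0,-3,0,0,0,0,0,0,-7,0,0,0,0,0,0,-11,0,0,0,0,0,0,-15,0,0,0,0,0,0,-18,0,0,0,0,0,0,-20,0,0,0,0,0,0,-22,0,0,0,0,0,0,-24,0,0,0,0],
)

```text
clock: 5.7
eef_pos: [596.2, -121.5, 56.1]
tcp_rot: [1.562, 1.57, -0.033]
contact_force: [1.4, -2.7, 1.5]
opening: 0.003
```

```bash
cat > snap.py <<'E'
import sys,cv2
from rig import grab_frame,r
t=sys.argv[1]
for n,(x,y,X,Y),s in(("scene",(220,170,380,290),5),("top",(225,140,385,240),5)):
    if len(sys.argv)>2 and n!=sys.argv[2]: continue
    im=grab_frame(n)[:,:,::-1]; cv2.imwrite(f"pics/{n}{t}_raw.png",im); cv2.imwrite(f"pics/{n}{t}.png",cv2.resize(im[y:Y,x:X],None,fx=s,fy=s,interpolation=cv2.INTER_CUBIC))
s=r.sense(); print(s['clock'],s['contact_force'].round(2),s['eef_pos'].round(1),s['wrist_torque'].round(3))
E
python3 snap.py 2 scene
```

```text
5.75 [ 0.51 -1.17  0.76] [ 596.1 -121.2   56.1] [-0.276 -0.16   0.037]
```

View pics/scene2.png

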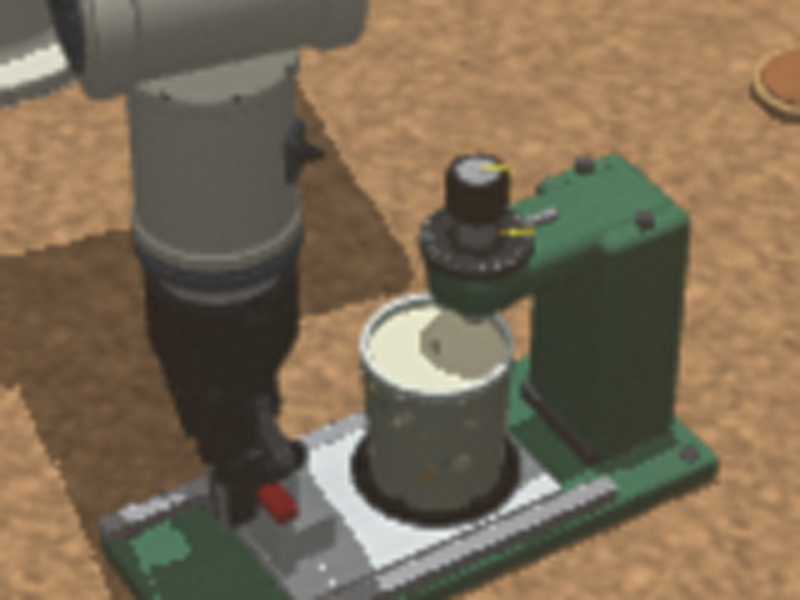

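The candle stands upright in its ring and the slide is most of the way in, with the fingers against the cap. I'll continue slowly until the stop.

drive_tool(
  rows=[0,0,-2,0,0,0,0,0,0,-4,0,0,0,0,0,0,-5.5,0,0,0,0,0,0,-7,0,0,0,0],
)

```text
clock: 6.25
eef_pos: [596.3, -116.1, 56.2]
tcp_rot: [0.439, 1.568, -1.155]
contact_force: [0.1, -19.8, 0.1]
opening: 0.001
```

drive_tool(
  rows=[0,0,-0.8,0,0,0,0,0,0,-0.8,0,0,0,0],
)

```text
clock: 6.5
eef_pos: [596.2, -116.3, 56.1]
tcp_rot: [0.306, 1.566, -1.288]
contact_force: [1.3, -9.1, 0.1]
opening: 0.001
```

It's against the stop: at 10–20 N it no longer advances. Now I back off.

drive_tool(
  rows=[0,0,3,0,0,0,0,0,0,12,0,0,0,0,0,0,30,0,0,0,0,0,0,55,0,0,0,0,-40,0,70,0,0,0,0,-100,0,80,0,0,0,0,-160,0,80,0,0,0,0,-210,0,80,0,0,0,0,-210,0,80,0,0,0,100],
)

```text
clock: 7.62
eef_pos: [596.2, -197.1, 271.4]
tcp_rot: [0.946, 1.56, -0.648]
contact_force: [-0.2, -0.2, -0.7]
opening: 0.202
```

```bash
python3 snap.py 3
```

```text
7.725 [-1.01 -0.26 -0.77] [ 593.9 -196.1  266.6] [ 0.032 -0.008 -0.005]
```

View pics/scene3.png

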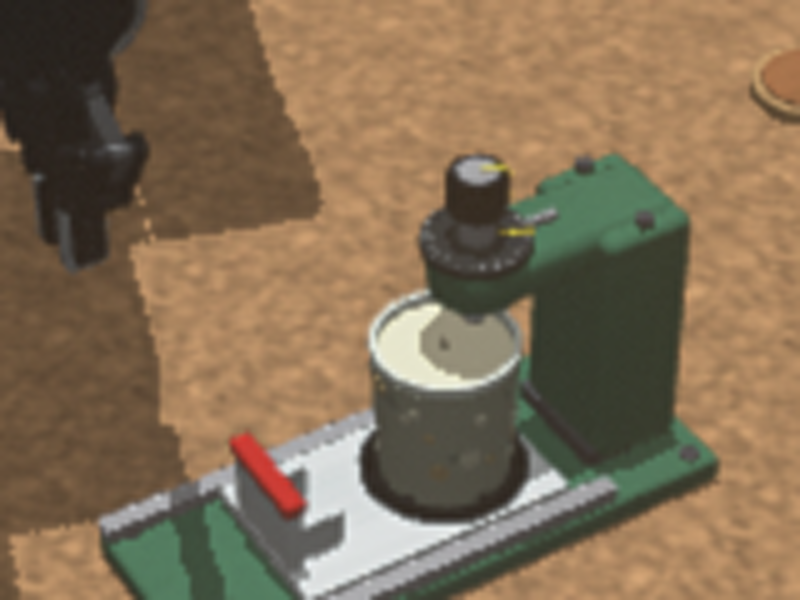

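View pics/top3.png

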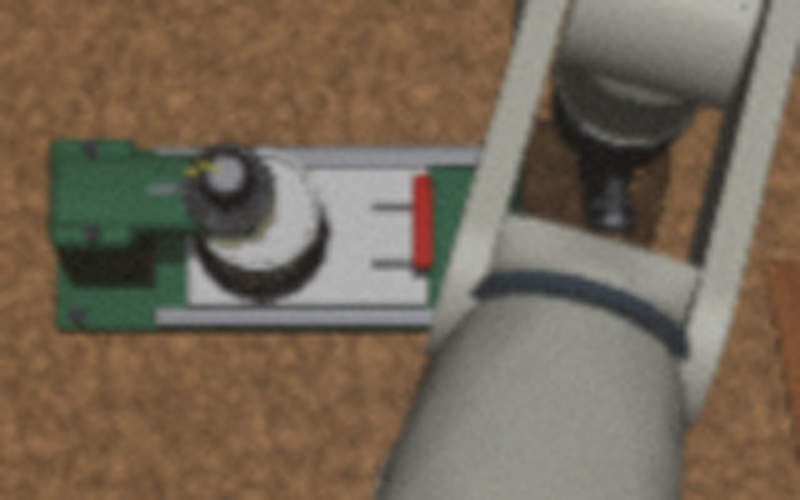

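```bash
python3 - <<'E'
import cv2,numpy as np
from h import *
P={}
for n,box0,box in(('scene',(230,260,256,290),(255,250,290,285)),('top',(325,165,345,200),(300,165,318,200))):
    for k,f,(x0,y0,x1,y1) in((0,f'pics/{n}0.png',box0),(1,f'pics/{n}3_raw.png',box)):
        im=cv2.resize(cv2.imread(f)[y0:y1,x0:x1],None,fx=8,fy=8); h,s,v=[cv2.cvtColor(im,cv2.COLOR_BGR2HSV)[...,i].astype(int) for i in range(3)]
        m=((h<8)|(h>172))&(s>130)&(v>80); c=np.argwhere(m).mean(0)[::-1]
        P[n,k]=(c+.5)/8-.5+[x0,y0]; print(n,k,P[n,k],m.sum()/64,onz(n,*P[n,k],78))
for k in(0,1): print(two(P['scene',k],P['top',k]))
E
```

```text
scene 0 [242.05300211 277.10534819] 99.734375 [ 595.25676583 -191.18739889   78.        ]
scene 1 [272.83024487 264.28486929] 94.4375 [ 597.3693836  -101.33745907   78.        ]
top 0 [336.04319775 183.99800871] 73.5625 [ 591.938946   -191.97678254   78.        ]
top 1 [309.27731312 184.04766728] 59.78125 [ 594.15116155 -102.19997466   78.        ]
(array([ 592.80545759, -191.23973288,   75.78629328]), np.float64(2.08670863367469))
(array([ 595.05617288, -101.31400632,   75.93331076]), np.float64(2.1922868077551905))
```

The slide is home (cap moved 89.9 mm, expected 90) and the candle is upright. Next, pre-wind the wrist and go above the knob.

```bash
python3 - <<'E'
from h import *
s,C=cur(); print(s['qpos'].round(3)); print(togo([599,26,265],down(-1.4)))
E
```

```text
[-0.319  0.322  1.597 -0.004  1.22  -0.295]
(array([   0.6,   -0. , -222.2]), array([ 0.1,  0.3, -0.1]))
```

drive_tool(
  rows=[0,0,-12,-10,0,0,75,0,0,-36,-20,0,0,75,0,0,-64,-30,0,0,75,0,0,-92,-40,0,0,75,0,0,-120,-50,0,0,75,0,0,-148,-60,0,0,75,0,0,-176,-70,0,0,75,0,0,-200,-80,0,0,75,0,0,-216,-90,0,0,75,0,0,-222,-100,0,0,75],
)

```text
clock: 8.98
eef_pos: [598.0, 26.5, 263.2]
tcp_rot: [-2.183, 1.566, -2.025]
contact_force: [-0.2, -0.3, -0.5]
opening: 0.746
```

```bash
python3 - <<'E'
from h import *
s,C=cur(); print(s['qpos'].round(3),s['eef_pos'],s['wrist_torque'],s['opening']); print(togo([599,26,265],down(152)))
E
```

```text
[ 0.044  0.285  1.656 -0.005  1.203 -1.683] [597.95731305  26.45527618 263.22855199] [ 0.04493066 -0.01862709  0.00693285] 0.7458659639854576
(array([-1.8, -0.6,  1. ]), array([-52.9,  -0.3,   0.1]))
```

drive_tool(
  rows=[0,-0.6,1,-10,0,0,75,0,-0.6,1,-20,0,0,75,0,-0.6,1,-30,0,0,75,0,-0.6,1,-40,0,0,75,0,-0.6,1,-50,0,0,75,0,-0.6,1,-53,0,0,75,0,-0.6,1,-53,0,0,75],
)

```text
clock: 9.85
eef_pos: [598.1, 25.7, 261.3]
tcp_rot: [2.761, 1.564, -2.44]
contact_force: [-0.2, 0.1, -0.7]
opening: 0.752
```

```bash
python3 - <<'E'
from h import *
s,C=cur(); print(s['qpos'].round(3),s['eef_pos'],s['wrist_torque'],s['opening']); print(togo([599,26,199],down(152)))
E
python3 snap.py 4
```

```text
[ 0.043  0.288  1.655 -0.005  1.203 -2.609] [598.14258679  25.65257954 261.30549377] [-0.01282555  0.00587638 -0.06594258] 0.7522686670138523
(array([62.3, -0.8,  1.1]), array([ 0. , -0.4, -0.1]))
9.95 [ 0.33 -0.31 -0.21] [598.5  25.8 261.9] [-0.024 -0.015  0.01 ]
```

View pics/scene4.png

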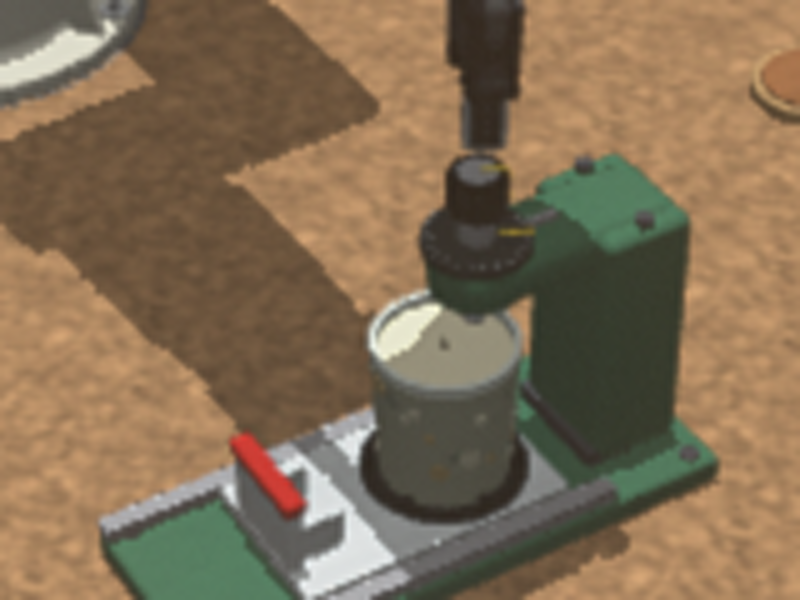

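The open fingers straddle the knob (scene crop (480,120), knob top at (478,165)). Descending to grasp.

drive_tool(
  rows=[15,-0.5,0.5,0,-0.3,0,75,35,-0.5,0.7,0,-0.3,0,75,52,-0.5,0.7,0,-0.3,0,75,62,-0.5,0.7,0,-0.3,0,75,67,-0.5,0.7,0,-0.3,0,75,67,-0.5,0.7,0,-0.3,0,75],
)

```text
clock: 10.7
eef_pos: [599.0, 25.9, 194.9]
tcp_rot: [1.973, 1.569, 3.055]
contact_force: [0.1, -0.2, 0.7]
opening: 0.754
```

```bash
python3 - <<'E'
from h import *
s,C=cur(); print(s['qpos'].round(3),s['eef_pos'],s['contact_force'],s['wrist_torque'],s['opening']); print(togo([599,26,195],down(152)))
E
python3 snap.py 5
```

```text
[ 0.041  0.351  1.723  0.     1.069 -2.612] [599.03402064  25.86893274 194.90261165] [ 0.07192145 -0.18879919  0.73380854] [0.01512846 0.0006061  0.02078398] 0.7540857369853613
(array([-0.1,  0.1,  0.1]), array([-0. , -0. , -0.1]))
10.8 [0.57 0.38 0.33] [599.4  25.9 195.5] [ 0.061 -0.039  0.001]
```

View pics/scene5.png

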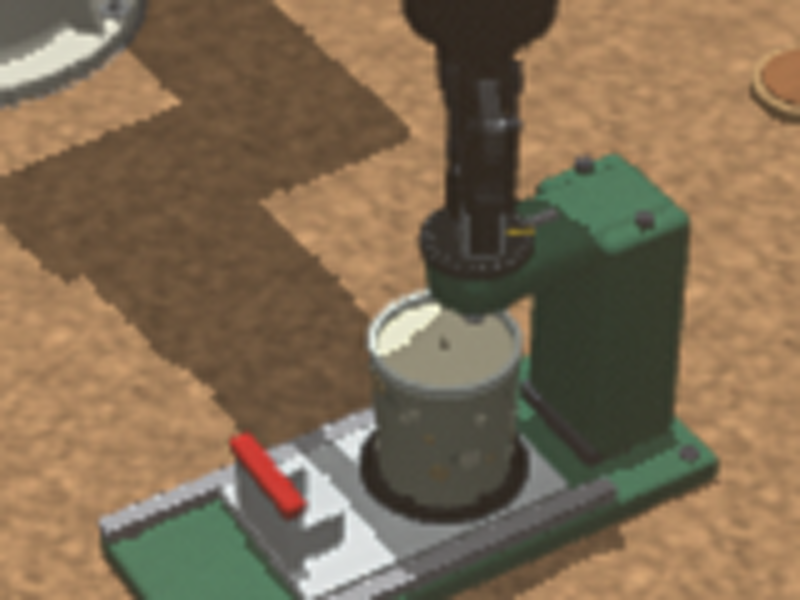

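The fingers straddle the knob clear of the dial, and the dial's yellow line at (520,232) stays visible. Closing gently.

drive_tool(
  rows=[0,0,0,0,0,0,30,0,0,0,0,0,0,20,0,0,0,0,0,0,20,0,0,0,0,0,0,20,0,0,0,0,0,0,20],
  newtons=25,
)

```text
clock: 11.42
eef_pos: [598.7, 26.4, 196.4]
tcp_rot: [1.518, 1.569, 2.599]
contact_force: [-5.2, 2.6, 7.5]
opening: 0.367
```

```bash
python3 - <<'E'
from h import *
s,C=cur(); print(s['qpos'].round(3),s['eef_pos'],s['contact_force'],s['wrist_torque'],s['opening'],C.inv().apply(s['contact_force']))
E
```

```text
[ 4.100e-02  3.490e-01  1.722e+00  1.000e-03  1.072e+00 -2.612e+00] [598.72076767  26.42379132 196.35490992] [-5.19577998  2.55266313  7.4875788 ] [0.426805   0.85709832 0.00701406] 0.36661939358058754 [-7.47557021  5.80142294 -0.18814052]
```

Knob gripped (opening 31 mm against 32). Now the first turn, well short of contact.

drive_tool(
  rows=[0,0,0,3,0,0,20,0,0,0,9,0,0,20,0,0,0,16,0,0,20,0,0,0,23,0,0,20,0,0,0,30,0,0,20,0,0,0,37,0,0,20,0,0,0,44,0,0,20,0,0,0,51,0,0,20,0,0,0,57,0,0,20,0,0,0,60,0,0,20],
)

```text
clock: 12.68
eef_pos: [598.2, 27.1, 196.5]
tcp_rot: [2.445, 1.567, 2.477]
contact_force: [-1.3, 3.3, 0.8]
opening: 0.364
```

```bash
cat > tq.py <<'E'
from h import *
import json,os
s,C=cur(); f=C.inv().apply(s['contact_force']); t=C.inv().apply(s['wrist_torque'])
print('t',s['clock'],'q6deg',np.degrees(s['qpos'][5]).round(2),'heading',np.degrees(s['qpos'][0]-s['qpos'][5]).round(2),'turned',round(np.degrees(s['qpos'][5]-s['qpos'][0]+2.612+.041),2),'F',f.round(2),'T',t.round(3),'eff6',s['joint_efforts'][5].round(3),'qv6',s['qvel'][5].round(3),s['eef_pos'].round(1),s['opening'].round(3))
E
python3 tq.py; python3 snap.py 6 scene; python3 tq.py
```

```text
12.725 [-2.3   3.61  1.08] [598.2  27.1 196.4] [ 0.588  0.375 -0.006]Traceback (most recent call last):
  File "tq.py", line 4, in <module>
    print('t',s['clock'],'q6deg',np.degrees(s['qpos'][5]).round(2),'heading',np.degrees(s['qpos'][0]-s['qpos'][5]).round(2),'turned',round(np.degrees(s['qpos'][5]-s['qpos'][0]+2.612+.041),2),'F',f.round(2),'T',t.round(3),'eff6',s['joint_efforts'][5].round(3),'qv6',s['qvel'][5].round(3),s['eef_pos'].round(1),s['opening'].round(3))
                                                                                                                                                                                                                                                                                                                     ^^^^^^^^^^^^^^^^^^
AttributeError: 'float' object has no attribute 'round'
Traceback (most recent call last):
  File "tq.py", line 4, in <module>
    print('t',s['clock'],'q6deg',np.degrees(s['qpos'][5]).round(2),'heading',np.degrees(s['qpos'][0]-s['qpos'][5]).round(2),'turned',round(np.degrees(s['qpos'][5]-s['qpos'][0]+2.612+.041),2),'F',f.round(2),'T',t.round(3),'eff6',s['joint_efforts'][5].round(3),'qv6',s['qvel'][5].round(3),s['eef_pos'].round(1),s['opening'].round(3))
                                                                                                                                                                                                                                                                                                                     ^^^^^^^^^^^^^^^^^^
AttributeError: 'float' object has no attribute 'round'
```

View pics/scene6.png

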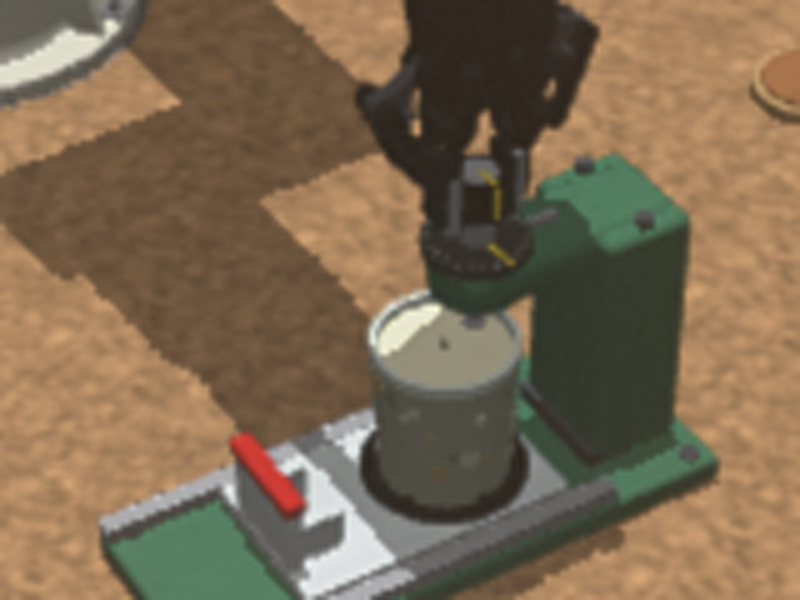

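Both yellow lines have turned together by about 60° (knob line at (495,180), dial line at (500,253)). Fixing the readout and continuing.

```bash
sed -i "s/s\['opening'\].round(3)/round(float(s['opening']),3)/" tq.py; python3 tq.py
```

```text
t 12.725 q6deg -89.41 heading 91.79 turned 60.22 F [-1.07  3.68 -2.19] T [0.006 0.357 0.599] eff6 -0.357 qv6 -0.087 [598.2  27.1 196.4] 0.366
```

drive_tool(
  rows=[0,0,0,5,0,0,20,0,0,0,11,0,0,20,0,0,0,18,0,0,20,0,0,0,25,0,0,20,0,0,0,32,0,0,20,0,0,0,39,0,0,20,0,0,0,46,0,0,20,0,0,0,52,0,0,20,0,0,0,58,0,0,20,0,0,0,64,0,0,20],
)

```text
clock: 13.98
eef_pos: [598.6, 27.8, 196.5]
tcp_rot: [-3.106, 1.567, 2.087]
contact_force: [1.5, 4.5, -1.9]
opening: 0.363
```

```bash
python3 tq.py; python3 snap.py 7 scene; python3 tq.py
```

```text
t 13.975 q6deg -25.27 heading 27.68 turned 124.33 F [ 1.88  3.43 -3.29] T [-0.056  0.524  0.463] eff6 -1.331 qv6 0.832 [598.6  27.8 196.5] 0.363
14.025 [ 0.93  3.84 -2.63] [598.6  27.8 196.5] [ 0.654 -0.258 -0.03 ]
t 14.025 q6deg -24.99 heading 27.4 turned 124.61 F [ 2.64  2.58 -2.97] T [0.028 0.463 0.529] eff6 -0.917 qv6 -0.164 [598.6  27.8 196.5] 0.363
```

View pics/scene7.png

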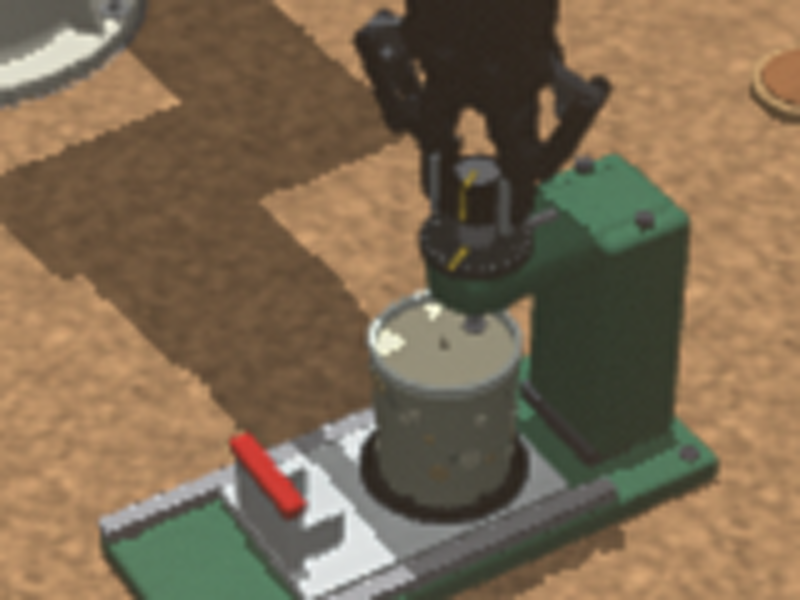

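Both lines again agree (knob line (465,190), dial line (458,258)) and the foot is coming down at (475,325). I'll write a line-angle measure, then go on in small steps.

```bash
cat > lines.py <<'E'
import sys,cv2
from h import *
def ang(f):
    im=cv2.imread(f)[196:228,300:332]; im=cv2.resize(im,None,fx=8,fy=8,interpolation=cv2.INTER_CUBIC)
    h,s,v=[cv2.cvtColor(im,cv2.COLOR_BGR2HSV)[...,i].astype(int) for i in range(3)]
    m=((h>18)&(h<36)&(s>110)&(v>80)).astype(np.uint8)
    k,l,st,c=cv2.connectedComponentsWithStats(m); ax=np.array([598.9,26.6]); out=[]
    for i in range(1,k):
        if st[i,4]<60: continue
        p=(np.argwhere(l==i)[:,::-1]+.5)/8-.5+[300,196]
        Q=np.array([onz('scene',*q,184)[:2] for q in p])-ax
        K=np.array([onz('scene',*q,226)[:2] for q in p])-ax
        Q2=Q[(np.hypot(*Q.T)>12)&(np.hypot(*Q.T)<32)]; K2=K[np.hypot(*K.T)<17]
        a=lambda M:None if len(M)<20 else (np.degrees(np.arctan2(*M.mean(0)[::-1])).round(1),np.hypot(*M.mean(0)).round(1),len(M))
        out.append((c[i].round(0)/8+[300,196],st[i,4],'dial',a(Q2),'knob',a(K2)))
    return out
for f in sys.argv[1:]:
    print(f); [print('  ',*o) for o in ang(f)]
E
python3 lines.py pics/scene4_raw.png pics/scene6_raw.png pics/scene7_raw.png
```

```text
pics/scene4_raw.png
   [320.125 203.5  ] 280 dial None knob (np.float64(64.7), np.float64(12.9), 280)
   [323.25  216.375] 698 dial (np.float64(61.9), np.float64(21.9), 698) knob None
pics/scene6_raw.png
   [318.125 206.   ] 264 dial None knob (np.float64(6.0), np.float64(11.6), 264)
   [319.375 210.625] 444 dial (np.float64(117.1), np.float64(24.8), 286) knob None
   [320.25  220.875] 691 dial (np.float64(5.5), np.float64(21.6), 679) knob None
pics/scene7_raw.png
   [313.75  206.125] 260 dial None knob (np.float64(-54.1), np.float64(9.9), 260)
   [312.375 212.   ] 235 dial (np.float64(163.5), np.float64(20.8), 233) knob None
   [311.625 221.625] 601 dial (np.float64(-57.2), np.float64(21.4), 595) knob None
```

drive_tool(
  rows=[0,0,0,5,0,0,20,0,0,0,10,0,0,20,0,0,0,15,0,0,20,0,0,0,20,0,0,20,0,0,0,24,0,0,20,0,0,0,28,0,0,20],
)

```text
clock: 14.78
eef_pos: [598.9, 27.9, 196.5]
tcp_rot: [-2.844, 1.567, 1.857]
contact_force: [1.4, 2.8, -2.8]
opening: 0.366
```

```bash
python3 tq.py; python3 snap.py 8 scene; python3 tq.py; python3 lines.py pics/scene8_raw.png
```

```text
t 14.775 q6deg 2.99 heading -0.58 turned 152.58 F [ 2.78  1.36 -2.85] T [-0.019  0.376  0.318] eff6 -0.867 qv6 0.555 [598.9  27.9 196.5] 0.366
14.825 [ 1.13  2.3  -2.2 ] [598.9  27.9 196.5] [ 0.316 -0.355 -0.05 ]
t 14.825 q6deg 3.19 heading -0.77 turned 152.78 F [ 2.21  1.1  -2.31] T [0.048 0.321 0.351] eff6 -0.564 qv6 -0.101 [598.9  27.9 196.5] 0.367
pics/scene8_raw.png
   [312.25  205.375] 245 dial None knob (np.float64(-83.0), np.float64(9.5), 245)
   [308.625 219.75 ] 609 dial (np.float64(-86.0), np.float64(20.3), 602) knob None
```

drive_tool(
  rows=[0,0,0,4,0,0,20,0,0,0,8,0,0,20,0,0,0,12,0,0,20],
)

```text
clock: 15.2
eef_pos: [599.1, 27.9, 196.5]
tcp_rot: [-2.752, 1.567, 1.737]
contact_force: [2.5, 0.8, -1.7]
opening: 0.362
```

```bash
python3 tq.py; python3 snap.py 9 scene; python3 tq.py; python3 lines.py pics/scene9_raw.png
```

```text
t 15.2 q6deg 15.13 heading -12.71 turned 164.72 F [ 1.69  2.28 -1.34] T [-0.091  0.262  0.138] eff6 -0.871 qv6 0.555 [599.1  27.9 196.5] 0.362
15.25 [ 1.33  1.68 -3.03] [599.1  27.9 196.5] [ 0.201 -0.314 -0.1  ]
t 15.25 q6deg 15.32 heading -12.91 turned 164.91 F [ 3.03  0.92 -1.93] T [0.099 0.266 0.261] eff6 -0.553 qv6 -0.104 [599.1  27.9 196.5] 0.365
pics/scene9_raw.png
   [310.25  206.625] 540 dial (np.float64(177.1), np.float64(28.3), 66) knob (np.float64(-95.7), np.float64(11.6), 301)
   [307.75  218.875] 665 dial (np.float64(-98.2), np.float64(20.4), 648) knob None
```

drive_tool(
  rows=[0,0,0,4,0,0,20,0,0,0,8,0,0,20,0,0,0,12,0,0,20],
)

```text
clock: 15.62
eef_pos: [599.2, 27.9, 196.5]
tcp_rot: [-2.637, 1.568, 1.64]
contact_force: [1.1, 1.3, -2.0]
opening: 0.367
```

```bash
python3 tq.py; python3 snap.py 10 scene; python3 tq.py; python3 lines.py pics/scene10_raw.png
```

```text
t 15.625 q6deg 27.23 heading -24.82 turned 176.83 F [ 2.03  0.47 -1.68] T [-0.02   0.264  0.162] eff6 -0.871 qv6 0.554 [599.2  27.9 196.5] 0.367
15.675 [ 1.13  1.8  -2.19] [599.3  27.9 196.5] [ 0.22  -0.229 -0.115]
t 15.675 q6deg 27.43 heading -25.02 turned 177.03 F [ 2.19  0.26 -2.1 ] T [0.114 0.296 0.115] eff6 -0.542 qv6 -0.102 [599.3  27.9 196.5] 0.365
pics/scene10_raw.png
   [309.875 206.125] 470 dial (np.float64(175.1), np.float64(30.2), 25) knob (np.float64(-108.9), np.float64(12.2), 274)
   [307.    217.875] 643 dial (np.float64(-111.0), np.float64(20.7), 634) knob None
```

View pics/scene10.png

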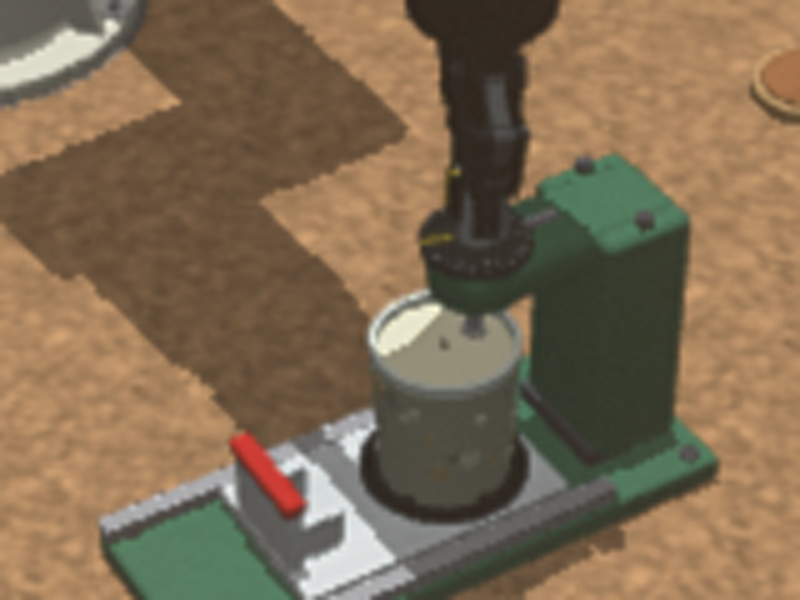

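```bash
python3 - <<'E'
from h import *
for z in (115,118,121,124,127,130): print(z,proj('scene',[599,26.3,z]).round(2),proj('scene',[602.5,20.9,z]).round(2))
import cv2
a=[cv2.resize(cv2.imread(f'pics/scene{k}_raw.png')[222:246,298:332],None,fx=11,fy=11,interpolation=cv2.INTER_CUBIC) for k in(5,7,8,10)]
cv2.imwrite('pics/foot.png',np.vstack([np.hstack(a[:2]),np.hstack(a[2:])]))
E
```

```text
115 [313.88 236.58] [312.93 238.03]
118 [313.9  235.73] [312.95 237.17]
121 [313.92 234.87] [312.97 236.32]
124 [313.93 234.02] [312.99 235.47]
127 [313.95 233.16] [313.   234.61]
130 [313.97 232.3 ] [313.02 233.75]
```

View pics/foot.png

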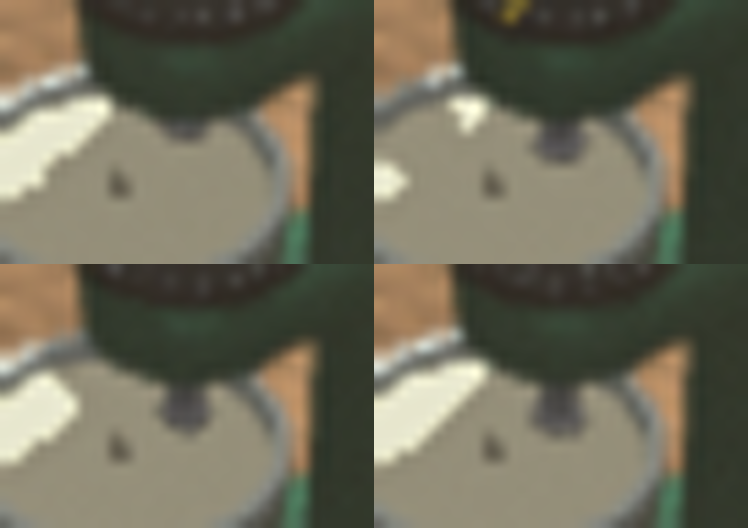

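drive_tool(
  rows=[0,0,0,4,0,0,20,0,0,0,8,0,0,20,0,0,0,12,0,0,20],
)

```text
clock: 16.05
eef_pos: [599.4, 27.8, 196.5]
tcp_rot: [-2.523, 1.568, 1.544]
contact_force: [0.9, 1.5, -2.6]
opening: 0.364
```

```bash
python3 tq.py; python3 snap.py 11 scene; python3 tq.py; python3 lines.py pics/scene11_raw.png
```

```text
t 16.05 q6deg 39.32 heading -36.91 turned 188.91 F [ 2.65 -0.16 -1.69] T [-0.106  0.216  0.125] eff6 -0.871 qv6 0.554 [599.4  27.8 196.5] 0.364
16.1 [ 1.73  1.91 -1.93] [599.4  27.8 196.5] [ 0.155 -0.291 -0.029]
t 16.1 q6deg 39.52 heading -37.1 turned 189.11 F [ 1.94  0.23 -2.56] T [0.029 0.3   0.138] eff6 -0.534 qv6 -0.1 [599.4  27.8 196.5] 0.363
pics/scene11_raw.png
   [309.25  204.625] 80 dial None knob (np.float64(-110.7), np.float64(15.3), 79)
   [307.375 216.625] 588 dial (np.float64(-124.4), np.float64(19.6), 573) knob None
```

Foot now close above the wax; dial and knob still turn together (dial −124°, one step −13°). Continuing.

drive_tool(
  rows=[0,0,0,4,0,0,20,0,0,0,8,0,0,20,0,0,0,12,0,0,20],
)

```text
clock: 16.48
eef_pos: [599.5, 27.7, 196.5]
tcp_rot: [-2.392, 1.568, 1.464]
contact_force: [1.6, 0.5, -2.1]
opening: 0.366
```

```bash
python3 tq.py; python3 snap.py 12 scene; python3 tq.py; python3 lines.py pics/scene12_raw.png
```

```text
t 16.475 q6deg 51.38 heading -48.97 turned 200.98 F [ 2.12  0.67 -1.52] T [-0.063  0.287  0.075] eff6 -0.872 qv6 0.554 [599.5  27.7 196.5] 0.366
16.525 [ 0.95 -0.07 -2.61] [599.5  27.7 196.5] [ 0.067 -0.204 -0.015]
t 16.525 q6deg 51.58 heading -49.18 turned 201.18 F [ 2.61  0.68 -0.67] T [0.015 0.198 0.083] eff6 -0.527 qv6 -0.1 [599.5  27.7 196.5] 0.369
pics/scene12_raw.png
   [306.25 215.5 ] 400 dial (np.float64(-136.2), np.float64(22.9), 400) knob None
```

View pics/scene12.png

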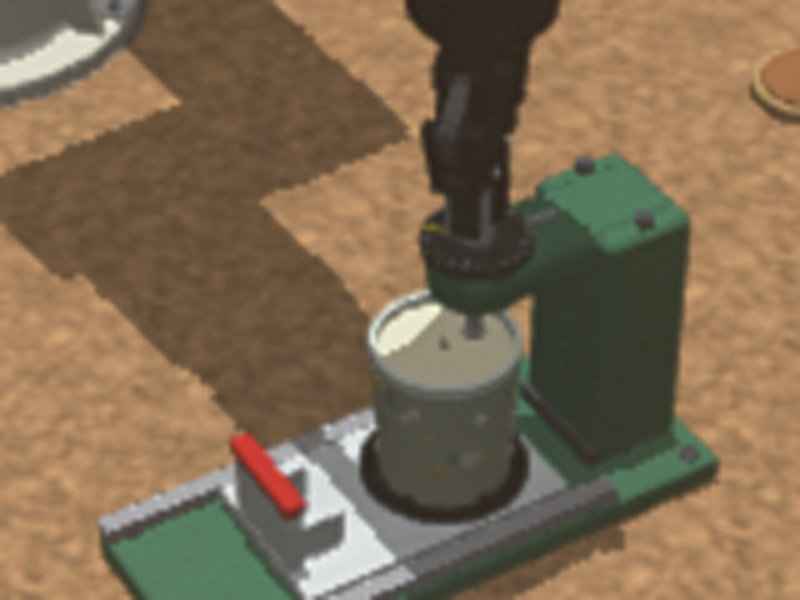

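Dial line at (432,230) is still moving with the hand. The next step follows.

drive_tool(
  rows=[0,0,0,4,0,0,20,0,0,0,8,0,0,20,0,0,0,12,0,0,20],
)

```text
clock: 16.9
eef_pos: [599.6, 27.6, 196.5]
tcp_rot: [-2.281, 1.568, 1.364]
contact_force: [1.2, 1.0, -2.3]
opening: 0.363
```

```bash
python3 tq.py; python3 snap.py 13; python3 tq.py; python3 lines.py pics/scene13_raw.png; python3 -c "
import cv2,numpy as np
a=[cv2.resize(cv2.imread(f'pics/scene{k}_raw.png')[202:242,298:332],None,fx=9,fy=9,interpolation=cv2.INTER_CUBIC) for k in(12,13)]
cv2.imwrite('pics/c13.png',np.hstack(a))"
```

```text
t 16.9 q6deg 63.43 heading -61.03 turned 213.04 F [ 2.27 -0.3  -1.54] T [-0.049  0.195  0.127] eff6 -0.872 qv6 0.555 [599.6  27.6 196.5] 0.363
17.0 [ 1.36 -0.32 -2.9 ] [599.6  27.6 196.5] [-0.007 -0.254 -0.076]
t 17.0 q6deg 63.41 heading -61.01 turned 213.01 F [ 2.9   0.94 -1.03] T [0.075 0.219 0.129] eff6 0.737 qv6 -0.049 [599.6  27.6 196.5] 0.363
pics/scene13_raw.png
   [306.5   214.375] 284 dial (np.float64(-148.2), np.float64(23.8), 284) knob None
```

View pics/c13.png

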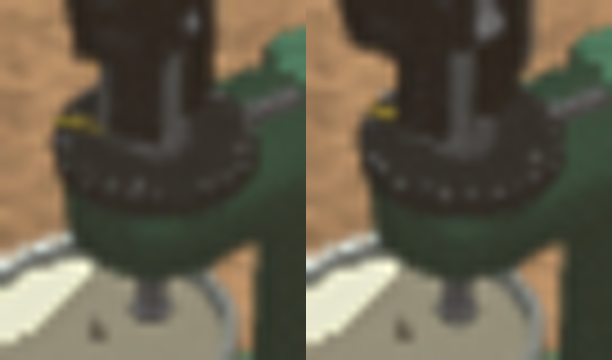

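View pics/top13.png

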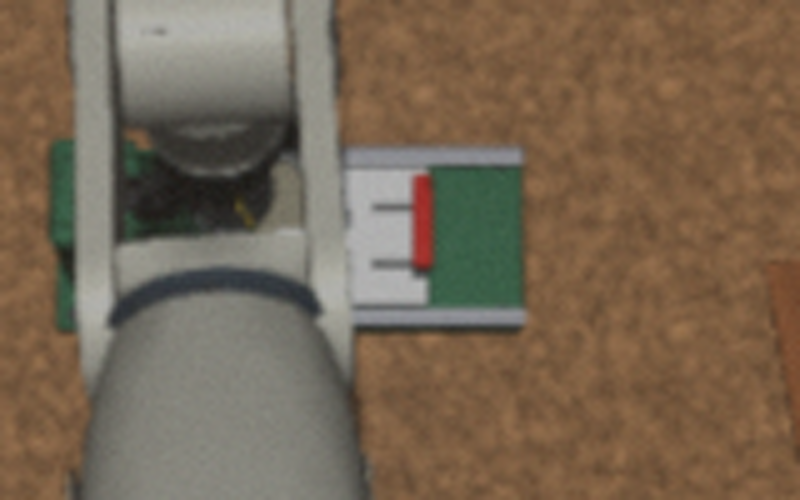

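The dial line shows in both views (scene (378,113) in the crop, top (243,208)), and still follows the hand at −148°.

drive_tool(
  rows=[0,0,0,4,0,0,20,0,0,0,8,0,0,20,0,0,0,12,0,0,20],
)

```text
clock: 17.38
eef_pos: [599.7, 27.4, 196.5]
tcp_rot: [-2.143, 1.568, 1.297]
contact_force: [1.2, -0.3, -2.2]
opening: 0.365
```

```bash
cat > tl.py <<'E'
import sys,cv2
from h import *
for f in sys.argv[1:]:
    x0,y0=255,162; im=cv2.resize(cv2.imread(f)[y0:192,x0:292],None,fx=8,fy=8,interpolation=cv2.INTER_CUBIC)
    h,s,v=[cv2.cvtColor(im,cv2.COLOR_BGR2HSV)[...,i].astype(int) for i in range(3)]
    m=((h>18)&(h<36)&(s>90)&(v>50)).astype(np.uint8)
    k,l,st,c=cv2.connectedComponentsWithStats(m)
    for i in range(1,k):
        if st[i,4]<60: continue
        p=(np.array(c[i])+.5)/8-.5+[x0,y0]; d=onz('top',*p,184)[:2]-[598.5,25.8]
        print(f,p.round(1),st[i,4],'dial',np.degrees(np.arctan2(d[1],d[0])).round(1),np.hypot(*d).round(1))
E
python3 tq.py; python3 snap.py 14; python3 tq.py; python3 lines.py pics/scene14_raw.png; python3 tl.py pics/top13_raw.png pics/top14_raw.png
```

```text
t 17.375 q6deg 75.26 heading -72.86 turned 224.87 F [ 2.17  0.61 -1.07] T [-0.039  0.219  0.053] eff6 -0.873 qv6 0.556 [599.7  27.4 196.5] 0.365
17.475 [ 1.64 -0.34 -1.94] [599.7  27.4 196.5] [-0.109 -0.308 -0.03 ]
t 17.475 q6deg 75.23 heading -72.84 turned 224.84 F [ 1.94  0.81 -1.47] T [0.029 0.263 0.195] eff6 0.737 qv6 -0.049 [599.7  27.4 196.5] 0.366
pics/scene14_raw.png
pics/top13_raw.png [273.3 182.1] 671 dial -148.9 18.9
pics/top14_raw.png [271.9 182.2] 444 dial -162.0 17.3
```

drive_tool(
  rows=[0,0,0,4,0,0,20,0,0,0,8,0,0,20,0,0,0,12,0,0,20],
)

```text
clock: 17.85
eef_pos: [599.7, 27.3, 196.5]
tcp_rot: [-1.969, 1.568, 1.264]
contact_force: [1.1, 0.1, -2.4]
opening: 0.363
```

```bash
python3 tq.py; python3 snap.py 15; python3 tq.py; python3 lines.py pics/scene15_raw.png; python3 tl.py pics/top15_raw.png;  python3 -c "
import cv2,numpy as np
a=[cv2.resize(cv2.imread(f'pics/scene{k}_raw.png')[202:242,298:332],None,fx=9,fy=9,interpolation=cv2.INTER_CUBIC) for k in(14,15)]
b=[cv2.resize(cv2.imread(f'pics/top{k}_raw.png')[162:192,255:289],None,fx=9,fy=9,interpolation=cv2.INTER_CUBIC) for k in(14,15)]
cv2.imwrite('pics/c15.png',np.vstack([np.hstack(a)[120:],np.hstack(b)]))"
```

```text
t 17.85 q6deg 87.07 heading -84.69 turned 236.69 F [ 2.41 -0.03 -1.06] T [-0.031  0.235  0.088] eff6 -0.873 qv6 0.555 [599.7  27.3 196.5] 0.363
17.95 [ 1.21 -0.15 -2.09] [599.7  27.3 196.5] [-0.071 -0.216 -0.038]
t 17.95 q6deg 87.05 heading -84.67 turned 236.67 F [ 2.09  0.27 -1.19] T [0.037 0.209 0.091] eff6 0.737 qv6 -0.048 [599.7  27.3 196.5] 0.365
pics/scene15_raw.png
pics/top15_raw.png [270.8 182.5] 685 dial -174.3 17.5
```

View pics/c15.png

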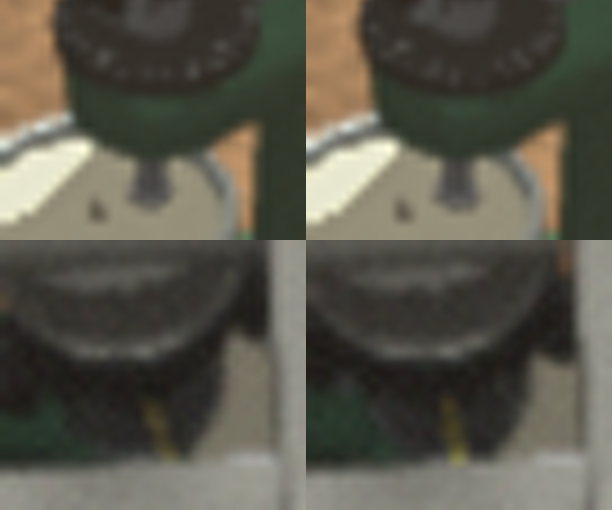

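The top view tracks the dial line well (−174°, still following). The next step follows.

drive_tool(
  rows=[0,0,0,4,0,0,20,0,0,0,8,0,0,20,0,0,0,12,0,0,20],
)

```text
clock: 18.32
eef_pos: [599.7, 27.1, 196.5]
tcp_rot: [-1.771, 1.569, 1.256]
contact_force: [0.9, -0.8, -2.8]
opening: 0.366
```

```bash
python3 tq.py; python3 snap.py 16; python3 tq.py; python3 lines.py pics/scene16_raw.png; python3 tl.py pics/top16_raw.png
```

```text
t 18.325 q6deg 98.9 heading -96.52 turned 248.52 F [ 2.82  0.73 -1.02] T [-0.073  0.182  0.069] eff6 -0.851 qv6 0.555 [599.7  27.1 196.5] 0.366
18.425 [ 1.81 -0.1  -2.73] [599.7  27.1 196.5] [-0.135 -0.223 -0.071]
t 18.425 q6deg 98.87 heading -96.49 turned 248.5 F [ 2.73 -0.1  -1.8 ] T [0.071 0.237 0.108] eff6 0.763 qv6 -0.048 [599.7  27.1 196.5] 0.364
pics/scene16_raw.png
   [313.5  201.75] 216 dial None knob (np.float64(171.8), np.float64(9.7), 216)
pics/top16_raw.png [269.5 183.6] 423 dial 173.3 20.7
```

Joint-6 effort just shifted (−0.873 to −0.851 moving, 0.737 to 0.763 at rest), so the foot has met the wax. A smaller step now.

drive_tool(
  rows=[0,0,0,4,0,0,20,0,0,0,8,0,0,20],
)

```text
clock: 18.68
eef_pos: [599.7, 27.0, 196.5]
tcp_rot: [-1.703, 1.569, 1.187]
contact_force: [0.7, -0.4, -1.0]
opening: 0.362
```

```bash
python3 tq.py; python3 snap.py 17; python3 tq.py; python3 lines.py pics/scene17_raw.png; python3 tl.py pics/top17_raw.png
```

```text
t 18.675 q6deg 106.71 heading -104.34 turned 256.34 F [ 0.98  0.22 -0.78] T [-0.083  0.247  0.054] eff6 -0.86 qv6 0.556 [599.7  27.  196.5] 0.362
18.775 [ 0.39 -0.9  -2.17] [599.7  27.  196.5] [-0.155 -0.207  0.008]
t 18.775 q6deg 106.69 heading -104.31 turned 256.32 F [ 2.16  0.78 -0.6 ] T [-0.008  0.239  0.099] eff6 0.782 qv6 -0.048 [599.7  27.  196.5] 0.363
pics/scene17_raw.png
   [314.125 201.625] 230 dial None knob (np.float64(161.5), np.float64(9.8), 230)
pics/top17_raw.png [269.3 182.9] 589 dial 170.9 18.6
```

Effort is still rising (0.782) and the dial nearly stopped. One more 8° step to confirm the slip.

drive_tool(
  rows=[0,0,0,4,0,0,20,0,0,0,8,0,0,20],
)

```text
clock: 19.02
eef_pos: [599.7, 26.9, 196.5]
tcp_rot: [-1.533, 1.569, 1.221]
contact_force: [0.4, -0.3, -1.6]
opening: 0.366
```

```bash
python3 tq.py; python3 snap.py 18; python3 tq.py; python3 lines.py pics/scene18_raw.png; python3 tl.py pics/top18_raw.png; python3 -c "
import cv2,numpy as np
b=[cv2.resize(cv2.imread(f'pics/top{k}_raw.png')[162:192,255:289],None,fx=9,fy=9,interpolation=cv2.INTER_CUBIC) for k in(15,16,17,18)]
cv2.imwrite('pics/c18.png',np.vstack([np.hstack(b[:2]),np.hstack(b[2:])]))"
```

```text
t 19.025 q6deg 114.53 heading -112.16 turned 264.17 F [ 1.62  0.16 -0.54] T [-0.105  0.216  0.064] eff6 -0.861 qv6 0.557 [599.7  26.9 196.5] 0.366
19.125 [ 0.62 -0.55 -1.89] [599.7  26.9 196.5] [-0.154 -0.204 -0.046]
t 19.125 q6deg 114.51 heading -112.14 turned 264.15 F [ 1.89  0.28 -0.79] T [0.045 0.247 0.066] eff6 0.78 qv6 -0.048 [599.7  26.9 196.5] 0.364
pics/scene18_raw.png
   [314.375 201.375] 194 dial None knob (np.float64(155.9), np.float64(10.6), 194)
pics/top18_raw.png [269.4 183. ] 640 dial 171.5 18.9
```

View pics/c18.png

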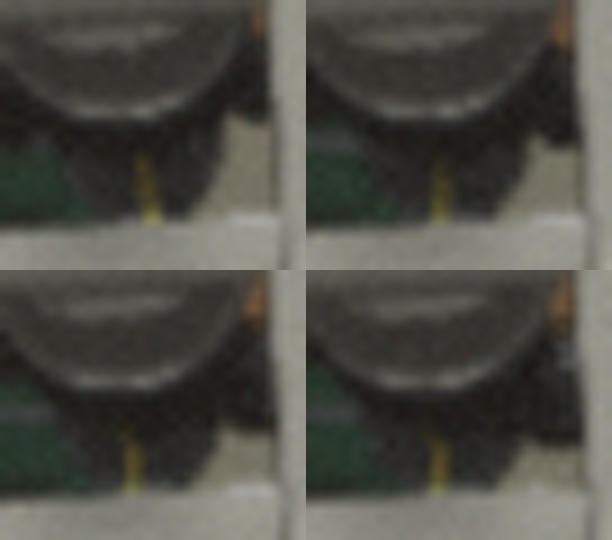

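The dial stands still (170.9° then 171.5°) while the knob went on turning (161.5° to 155.9°), and the effort is level at 0.78: the clutch has slipped by about 12–15°. Stop and release.

drive_tool(
  rows=[0,0,0,0,0,0,45,0,0,0,0,0,0,60,0,0,0,0,0,0,75,0,0,0,0,0,0,75,0,0,0,0,0,0,75],
)

```text
clock: 19.75
eef_pos: [599.6, 26.9, 196.5]
tcp_rot: [-1.498, 1.569, 1.257]
contact_force: [-1.2, -0.5, -0.7]
opening: 0.751
```

```bash
python3 tq.py
```

```text
t 19.75 q6deg 114.5 heading -112.12 turned 264.13 F [0.72 0.88 0.97] T [-0.026  0.008  0.031] eff6 -0.007 qv6 0.001 [599.6  26.9 196.5] 0.751
```

drive_tool(
  rows=[-8,0,0,0,0,0,75,-24,0,0,0,0,0,75,-50,0,0,0,0,0,75,-80,0,0,0,0,0,75,-115,0,0,0,0,0,75,-150,0,0,0,0,0,75,-160,0,0,0,0,0,75,-160,0,0,0,0,0,75],
)

```text
clock: 20.75
eef_pos: [599.7, 26.7, 357.2]
tcp_rot: [-1.991, 1.568, 0.763]
contact_force: [0.2, -0.1, -0.5]
opening: 0.749
```

```bash
python3 tq.py; python3 snap.py 19; python3 lines.py pics/scene19_raw.png; python3 tl.py pics/top19_raw.png; python3 -c "
from h import *
s,C=cur()
# clear view: swing back
print(C.inv().apply([-20,-220,0]))"
```

```text
t 20.75 q6deg 114.51 heading -112.16 turned 264.17 F [ 0.49 -0.01 -0.23] T [-0.031  0.08  -0.011] eff6 -0.0 qv6 0.001 [599.7  26.7 357.2] 0.749
20.85 [-0.08  0.24 -0.66] [599.   26.6 355.4] [0.034 0.069 0.027]
pics/scene19_raw.png
   [314.375 201.375] 194 dial None knob (np.float64(155.8), np.float64(10.5), 194)
pics/top19_raw.png [268.4 177.8] 315 dial 107.9 5.9
pics/top19_raw.png [269.3 183.2] 577 dial 171.2 19.5
[ -0.37153687 211.26580419 -64.54937598]
```

View pics/scene19.png

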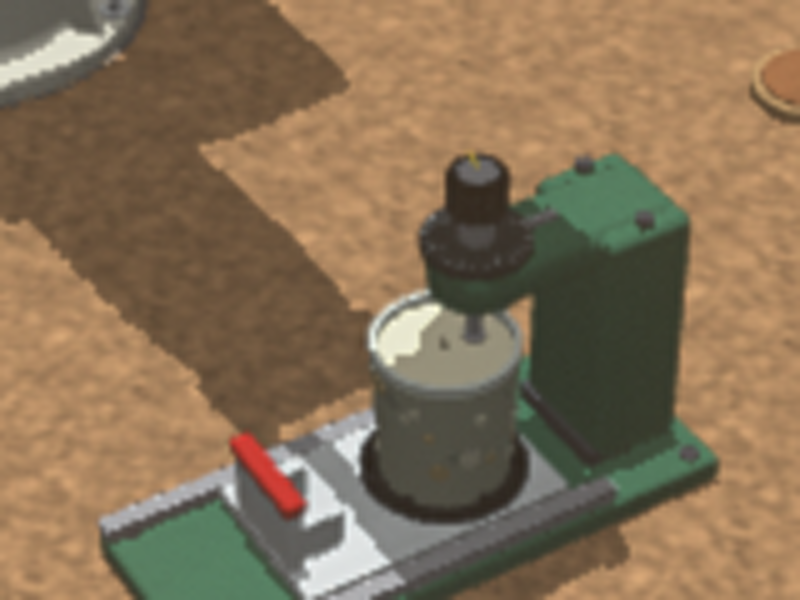

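```bash
python3 - <<'E'
from h import *
k=onz('top',268.4,177.8,226)[:2]-[598.5,25.7]; print(np.degrees(np.arctan2(k[1],k[0])),np.hypot(*k))
from rig import sign_off
print(sign_off())
E
```

```text
158.54744568379934 11.630206068528238
the job is handed in; nothing more can be done
None
```

I pushed the slide fully home, turned the clutch knob until the clutch first slipped, then stopped, let go and handed the job in at about 21 s.

- **Slide:** The red cap moved 89.9 mm (expected 90). It would not go further under 10–20 N, so it is against its stop. The candle stood upright in its ring afterwards.
- **Knob:** I turned it about 264° clockwise in a single grasp, touching only the knob. The joint-6 effort started to rise at about 248° and levelled off at 256–264°. In the last 8° step the dial stood still (170.9°, then 171.5°).
- **Slip:** After release the knob line read 156° in the scene view and 158.5° in the top view, with the dial at 171°. That puts the slip at about 12–18°, inside the 30° limit.
- **After release:** The lines stayed where they were and the foot is down on the wax. The arm is well above the gauge with no contact force.
- **Weak checks:** Single wrist-torque readings were too noisy (about ±0.04 N m) to show the slip on their own. I judged it from the joint-6 effort and the yellow lines. The foot's pressure on the wax was not measured directly.
- **Other objects:** I did not touch the other candles, the lid or the carton, but I did not check them in a last picture.

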